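Clear punched slugs off a board base and close the slug tub

ROBOT

A 6-joint arm with a two-finger parallel gripper is mounted at the origin on the work surface. World frame = base frame: x ahead of the robot, y to its left, z up, the work surface at z = 0. Lengths are in m, angles in rad, forces in N, time in s.
With the tool pointing down it reaches from about 0.35 to 0.725 m from the base axis. Payload 4.3 kg.
Tool frame: the origin (TCP) lies on the centre line of the jaws, within the pads' length; the fingertips stand 22 mm ahead of it and the grasp point (between the pads) lies 3 mm ahead of it; z points along the fingers, y is the line along which they close (so a half turn about z gives the same grasp; the last joint's range is limited). The gripper opens to 85 mm and grips with 20 to 120 N. Pads are 22 mm wide; open, the fingers measure 114 mm over their backs; the gripper's body (76 mm by 85 mm) begins 54 mm behind the grasp point. The pads swing forward as they close: fully open they stand 13 mm farther back than shut.
Start: joints at [1.236, 0.377, 0.081, 1.274, 0, 1.46], TCP at [0.128, 0.561, 0.253] pointing down, gripper open.
Joint ranges: [-2.72, 2.72], [-0.84, 1.66], [-1.02, 1.22], [-1.77, 2.12], [-1.37, 1.28], [-3.14, 3.14]. Speed limits (rad/s): [2.57, 2.57, 3.14, 3.14, 3.14, 3.14].

INTERFACE

Orientations are given as a unit quaternion [w, x, y, z].
In Python, from cell import arm gives the robot as it stands.
- The arm moves only by the shell command python3 -m handwheel 'ROWS'. ROWS is JSON, a list of rows, each a list of 3 entries, a list of its own where there are three numbers: the shift along the tool's x, y, z scaled (see below), then the turn about the tool's z scaled (see below), then the closure, from -1 (fully open) to 1 (shut). In form: [[[tx, ty, tz], turn, hand], ...]. A call has exactly 8 rows; each row shifts and turns the commanded pose from where the row before left it, along the tool's axes as they then stand; what a row does not reach is not made up. The controller multiplies each number of a shift by 250 mm and each number of a turn by 0.08 rad. A row lasts 1/10 s, in which the tool goes at most 50 mm and 8.59 degrees, less where a joint would pass 70% of its speed; a pose out of reach is approached as far as the arm can. A call with a number of a shift or a turn outside -1 to 1 is refused whole. A call with a gripper value outside its range is refused whole. The fingers move at their own pace and stop on an object; the grip force is fixed at half the most. Time passes only in rows, so rows that do not move let the fingers close, or fill a call up. It gives the time, the measured TCP pose, the force, the opening and the grip force at its end, in the units of the state.
- arm.observe(): the state, without advancing time (a new reading comes with each control period).
- arm.snapshot(name): name is "side" or "top" or "wrist"; returns a dict with "pixels" (420x560x3 uint8, red, green, blue), "fx", "fy", "cx", "cy" (pixels), "extrinsics" (4x4, takes a point from camera to world coordinates). Camera axes: x right, y down, z forward; pixel columns grow to the right and rows downward; lengths in m; the calibration is good to about 2 mm. A picture is of the moment at which its call begins. There is no depth.
- arm.job_done(): hands the job in; it is judged then, once.
The state is a dict: "clock": time; "joint_pos": joint angles; "joint_velocities": joint speeds; "joint_torque": joint torques, N m; "eef_pos": TCP position; "orientation": TCP orientation; "ft_force": force on the tool from outside, world axes, zero at the start; "ft_torque": the same for the moment, N m; "width": finger opening in m; "grasp_force": force on a finger pad.
Only numpy, scipy, OpenCV 4.12 (cv2) and the standard library are available. Lean on these libraries where they do the work, as an engineer would, in place of code of your own. Each camera call takes 0.05 s, during which the arm holds its last target. There are 200 camera calls.

TASK

Use the hand scraper to wipe every loose steel slug off the plate of the distribution-board base, over its open end into the black slug tub; the slugs are sharp, so never touch them with the fingers. Then put the lid on the tub and press it down until it is fully home and level at both ends, and see that the scraper stands back on the middle of its mat. Leave the screwdriver, breaker and carton alone.

Things in the scene. Friction and masses are not known exactly. Their poses are not given: they have to be found in the camera images.
- panel: grey plastic base of a small distribution board, fixed to the bench. Origin on the bench under the working plate, whose flat top is 60 mm above the bench and spans x -75 to 75, y -100 to 130 mm of this frame. Walls 10 mm high above the plate stand along x -75 and y 130; a terminal row 28 mm high above the plate, x 75 to 117 mm, closes the +x side; the end at y = -100 is open
- plate_edge (a point): middle of the plate's open edge, 60 mm above the bench; axes as the panel's. Things pushed over it (towards -y) drop straight into the black slug tub. The slugs start between 20 and 155 mm from this edge
- tub_mouth (a point): the middle of the lid's place on the tub, at rim height, 44 mm above the bench; axes as the panel's. Inside, the tub spans x -80 to 80 and y -44 to 52 mm of this point and is 40 mm deep; end walls (x) 4 mm, far wall (-y) 8 mm thick; its fourth side (+y 52) is the panel's own end face, which rises 16 mm above the rim
- catch_near (a joint): stiff rubber catch outside the tub's end wall, 90 mm to -x of tub_mouth (the robot's side), 10 x 40 mm: pushed-down travel in m. At 0 it stands 6 mm above the rim and holds the lid up; at 0.006 it is level with the rim. Moves straight down under about 5 N and stays where it is left (no spring)
- catch_far (a joint): the same catch outside the other end wall, 90 mm to +x of tub_mouth
- scraper: hand scraper: black foot 64 mm (x) by 44 mm (y) by 14 mm high, wooden grip on it 50 mm (x) by 24 mm (y) by 40 mm high, 54 mm high in all, 0.11 to 0.23 kg; origin at the centre of the foot's underside, z up. Starts standing on the mat; heavy foot, stands steadily. Narrower than the plate, so it takes several strokes
- mat: grey mat for the scraper, 120 mm (x) by 80 mm (y), 3 mm thick, fixed to the bench; origin at the centre of its underside
- lid: loose grey lid of the tub: flange 194 mm (x) by 96 mm (y), 4 mm thick, on a plug 154 by 82 mm and 6 mm deep that goes into the mouth; a grip 16 mm (x) by 50 mm (y) rises 30 mm from the flange's middle. Origin at the centre of the plug's underside (flange top 10 mm, grip top 40 mm above it), z up; either way round. Seated, its origin is 6 mm below tub_mouth, x along the panel's x; 0.1 to 0.2 kg
- screwdriver: bystander: red-handled screwdriver lying on the bench beyond the panel
- breaker: bystander: white circuit breaker, 70 x 36 x 72 mm, on the bench beyond the panel
- carton: bystander: open cardboard carton, 110 x 150 x 70 mm, on the bench beyond the panel
- slug0: loose punched steel slug, a flat disc 18 mm across and 4 mm thick, lying on the plate; origin at the centre of its underside. May be absent (None)
- slug1: loose punched steel slug, a flat disc 22 mm across and 4 mm thick, lying on the plate; origin at the centre of its underside. May be absent (None)
- slug2: loose punched steel slug, a flat disc 26 mm across and 4 mm thick, lying on the plate; origin at the centre of its underside. May be absent (None)
- slug3: loose punched steel slug, a flat disc 18 mm across and 4 mm thick, lying on the plate; origin at the centre of its underside. May be absent (None)
- slug4: loose punched steel slug, a flat disc 22 mm across and 4 mm thick, lying on the plate; origin at the centre of its underside. May be absent (None)
- slug5: loose punched steel slug, a flat disc 26 mm across and 4 mm thick, lying on the plate; origin at the centre of its underside. May be absent (None)
Things that resemble listed ones, but are neither listed nor needed, are in the scene too. What is shaped like the scraper but blue or orange is not meant.

How it is judged:
On the way, in this order (a step that is already met when the one before it is completed fails the run):
1. all slugs lie in the tub (x of slug0 in the frame of tub_mouth between -0.082 and 0.082 m and y of slug0 in the frame of tub_mouth between -0.048 and 0.053 m and z of each of slug0, slug1, slug2, slug3, slug4, slug5 in the frame of tub_mouth below -0.003 m and x of slug1 in the frame of tub_mouth between -0.082 and 0.082 m and y of slug1 in the frame of tub_mouth between -0.048 and 0.053 m and x of slug2 in the frame of tub_mouth between -0.082 and 0.082 m and y of slug2 in the frame of tub_mouth between -0.048 and 0.053 m and x of slug3 in the frame of tub_mouth between -0.082 and 0.082 m and y of slug3 in the frame of tub_mouth between -0.048 and 0.053 m and x of slug4 in the frame of tub_mouth between -0.082 and 0.082 m and y of slug4 in the frame of tub_mouth between -0.048 and 0.053 m and x of slug5 in the frame of tub_mouth between -0.082 and 0.082 m and y of slug5 in the frame of tub_mouth between -0.048 and 0.053 m), for 0.2 s.
2. the lid is seated level on the tub (x of lid in the frame of tub_mouth between -0.005 and 0.005 m and y of lid in the frame of tub_mouth between -0.005 and 0.005 m and z of lid in the frame of tub_mouth below -0.0042 m and angle between lid's own z axis and vertical below 0.02 rad), for 0.2 s.
At the end, for the whole second after the job is handed in: every slug is inside the tub below its rim; the lid's plug is in the mouth (centred within 5 mm), pressed to within 1.8 mm of fully home and level within 0.02 rad; the scraper stands upright on its mat, centre within 30 mm of the mat's centre; nothing moves (all of step 1 and all of step 2 and horizontal distance between scraper and mat below 0.03 m and angle between scraper's own z axis and vertical below 0.1 rad and height (world z) of scraper below 0.008 m and linear speed of each of scraper, lid below 0.02 m/s); the robot touches nothing.
It fails at once if the fingers touch a slug (contact force between the fingers and slug0 above 0.5 N or contact force between the fingers and slug1 above 0.5 N or contact force between the fingers and slug2 above 0.5 N or contact force between the fingers and slug3 above 0.5 N or contact force between the fingers and slug4 above 0.5 N or contact force between the fingers and slug5 above 0.5 N).
It fails at once if a bystander is moved more than 20 mm (distance of any of screwdriver, breaker, carton from where it was at the start of the episode above 0.02 m).
Of slug0, slug1, slug2, slug3, slug4, slug5 only 3 to 6 are there at a start; the rules pass over those that are not, and their reading is None.
At some moment in a run one of scraper, lid may be knocked a few centimetres aside while the robot is not near it.
Once in a run the grip may slacken for a moment while it holds something.
It also fails if it takes over 210 s, if anything falls off the work surface, if the arm or the gripper's body presses on something with over 40 N, if the wrist force passes 120 N, or if a joint passes its speed limit or range.

## Working session

There is one attempt and no reset: what is moved stays moved. The work goes in short steps, Python scripts to look and compute and a shell command to move; the robot and the scene stay as the last step left them, time stands still between calls to the robot, and variables do not carry over. Pictures are saved under pics/ and viewed, at most 18 in all, crops included, and the job is handed in when it is done.

```bash
mkdir -p pics; ls
cat > h.py <<'E'
import numpy as np,cv2
from cell import arm
def snap(n,f=None):
    s=arm.snapshot(n); im=cv2.cvtColor(s["pixels"],cv2.COLOR_RGB2BGR)
    if f: cv2.imwrite("pics/"+f,im)
    return s,im
def ray(s,u,v,z):
    T=np.array(s["extrinsics"]); d=T[:3,:3]@[(u-s["cx"])/s["fx"],(v-s["cy"])/s["fy"],1]
    o=T[:3,3]; return o+d*(z-o[2])/d[2]
def proj(s,p):
    T=np.linalg.inv(np.array(s["extrinsics"])); c=T[:3,:3]@p+T[:3,3]
    return np.array([s["fx"]*c[0]/c[2]+s["cx"],s["fy"]*c[1]/c[2]+s["cy"]])
E
python3 - <<'E'
from h import *
for n in("top","side"):
    s,im=snap(n,n+"0.png"); print(n,s["fx"],np.round(s["extrinsics"],3).tolist())
o=arm.observe(); print(o)
E
```

```text
pics
top 389.22854774908376 [[-0.001, -0.99, 0.141, 0.462], [-1.0, 0.002, 0.005, -0.053], [-0.006, -0.141, -0.99, 1.077], [0.0, 0.0, 0.0, 1.0]]
side 454.76746008807504 [[0.996, -0.071, 0.053, 0.509], [-0.085, -0.601, 0.795, -1.13], [-0.024, -0.796, -0.605, 0.9], [0.0, 0.0, 0.0, 1.0]]
{'clock': 0.1, 'joint_pos': array([ 1.23568883e+00,  3.78024465e-01,  7.97621127e-02,  1.27442771e+00,
       -3.02423775e-05,  1.46046699e+00]), 'joint_velocities': array([ 0.00097312, -0.00208432,  0.00407818,  0.00089272, -0.00024907,
       -0.00023821]), 'joint_torque': array([ 1.10250730e-03, -4.64694536e+01,  2.70582175e+01,  1.20394252e-02,
       -1.55703046e-04, -1.91158065e-06]), 'eef_pos': array([0.12799534, 0.55999781, 0.25243563]), 'orientation': array([-1.94397480e-04,  1.12152559e-01,  9.93690549e-01, -9.26818078e-04]), 'ft_force': array([ 0.2950328 , -0.30011551, -0.16228203]), 'ft_torque': array([ 0.0558032 ,  0.02671089, -0.00330143]), 'grasp_force': 0.0, 'width': 0.08508881792075387}
```

View pics/top0.png

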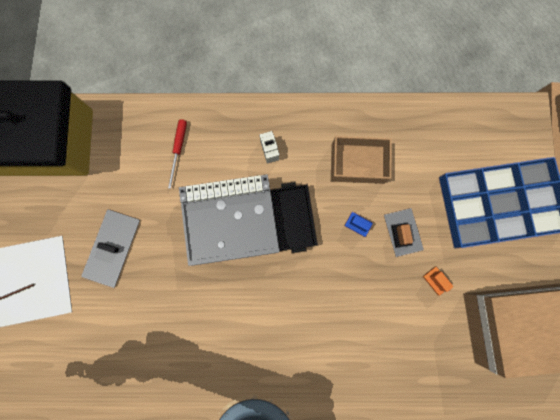

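View pics/side0.png

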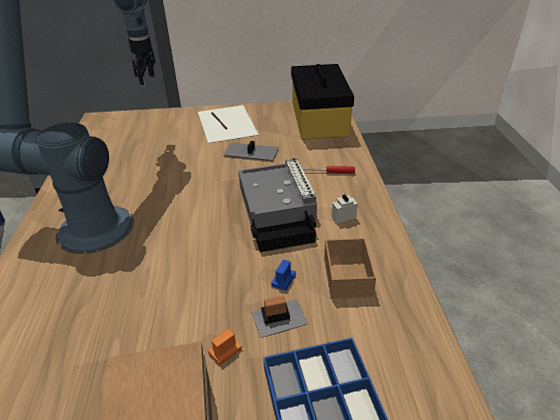

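Top: panel (180-278, 178-262), black tub (275-315, 185-250), lid (110,248), slugs about (221,206), (238,215), (259,210), (221,245). Scraper-shaped items: blue (359,224), black foot with wood grip on the grey mat (403,235), orange (438,281). The black/wood one fits the description; I'll confirm it in a crop.

Run:
```python
from h import *
a=cv2.imread("pics/top0.png");
c1=cv2.resize(a[165:275,170:330],None,fx=5,fy=5,interpolation=cv2.INTER_CUBIC)
c2=cv2.resize(a[190:300,335:465],None,fx=4,fy=4,interpolation=cv2.INTER_CUBIC)
cv2.imwrite("pics/c1.png",c1);cv2.imwrite("pics/c2.png",c2)
```

```text
(no output)
```

View pics/c1.png

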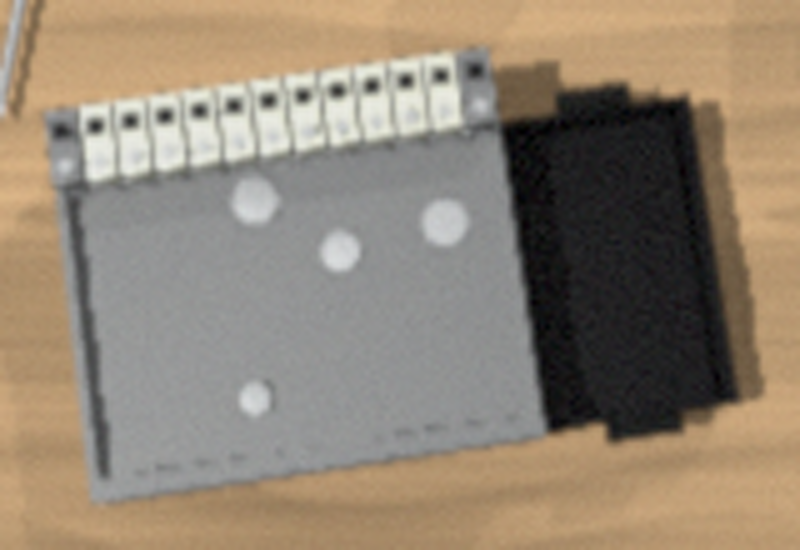

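View pics/c2.png

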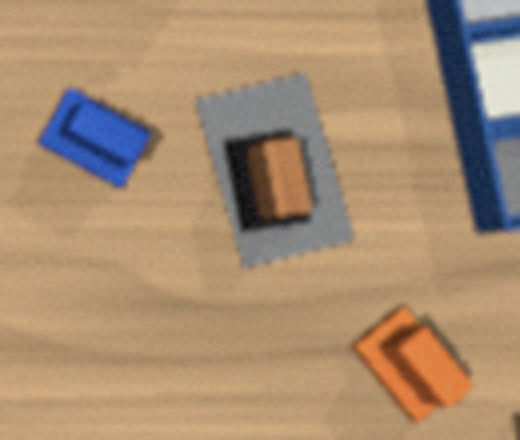

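Crop 1: four slugs at crop (254,200), (340,250), (445,222), (254,398). Crop 2: black foot with wooden grip (285,180) on the grey mat is the scraper; blue and orange are decoys.

```bash
cat >> h.py <<'E'
def blobs(m,amin=8):
    n,l,st,c=cv2.connectedComponentsWithStats(m.astype(np.uint8)); return [(c[i],st[i]) for i in range(1,n) if st[i,4]>=amin]
def rect(m):
    cs,_=cv2.findContours(m.astype(np.uint8),cv2.RETR_EXTERNAL,cv2.CHAIN_APPROX_NONE)
    return cv2.boxPoints(cv2.minAreaRect(max(cs,key=cv2.contourArea)))
E
python3 - <<'E'
from h import *
s,im=snap("top"); np.set_printoptions(precision=4,suppress=True)
C=lambda x,y,z:ray(s,170+(x+.5)/5-.5,165+(y+.5)/5-.5,z)
def d(*a): return np.linalg.norm(a[0]-a[1])
e1,e2=C(501,130,.06),C(547,432,.07); w1=C(92,500,.07)
t1,t2=C(45,113,.088),C(488,47,.088)
print("edge",e1,e2,d(e1,e2)*1e3,"wall",w1,d(w1,e2)*1e3,"term",t1,t2,d(t1,t2)*1e3)
yaw=[np.degrees(np.arctan2(-(a-b)[0],(a-b)[1])) for a,b in((w1,e2),(t1,t2))]; print(yaw)
# tub: far wall corners at rim z=.044
f1,f2=C(688,98,.044),C(736,400,.044); print("tubfar",f1,f2,d(f1,f2)*1e3)
y=np.radians(np.mean(yaw)); X=np.array([np.cos(y),np.sin(y)]);Y=np.array([-np.sin(y),np.cos(y)])
# panel origin estimates
print("O from w1",w1[:2]+79*X/1e3*0, "in-axes coords rel e1:",[((p-e1)[:2]@X*1e3,(p-e1)[:2]@Y*1e3) for p in(e2,w1,t1,t2,f1,f2)])
# slugs
g=im.max(2).astype(int); sat=im.max(2).astype(int)-im.min(2)
m=(g>165)&(sat<30); 
for c,st in blobs(m):
    if 200<c[1]<260 and 185<c[0]<272:
        p=ray(s,*c,.064); print("slug",c,st[4],(p-e1)[:2]@X*1e3+75,(p-e1)[:2]@Y*1e3)
hsv=cv2.cvtColor(im,cv2.COLOR_BGR2HSV)
# scraper
sub=np.zeros(g.shape,bool); sub[205:262,382:426]=1
black=sub&(g<45); print("black",rect(black))
neutral=sub&(sat<25)&(g>60); r=rect(neutral); print("mat",[ray(s,*q,.003) for q in r])
wood=sub&(sat>60)&(g>165)&(np.arange(560)[None]>=0)
for c,st in blobs(wood,20): print("wood",c,st)
E
```

```text
edge [ 0.6469 -0.0407  0.06  ] [ 0.4874 -0.0645  0.07  ] 161.5424028150003 wall [0.4531 0.1686 0.07  ] 235.58661514541245 term [0.6512 0.1948 0.088 ] [ 0.6855 -0.0343  0.088 ] 231.69506197449172
[np.float64(8.377944019925353), np.float64(8.528223515709715)]
tubfar [ 0.6671 -0.1415  0.044 ] [ 0.5047 -0.1646  0.044 ] 164.03285352986885
O from w1 [0.4531 0.1686] in-axes coords rel e1: [(np.float64(-161.23257943291395), np.float64(-0.056891589060106135)), (np.float64(-160.9236227532931), np.float64(235.52952096786728)), (np.float64(38.90021533471462), np.float64(232.33576389533636)), (np.float64(39.204068492874725), np.float64(0.6409011628583415)), (np.float64(5.214529916178687), np.float64(-102.63962021716573)), (np.float64(-158.81535779624605), np.float64(-101.65322567098507))]
slug [220.2941 204.9265] 68 55.82404620647437 134.45348037101496
slug [258.2464 208.9565] 69 30.387795077716163 37.244294267634054
slug [237.566  214.6604] 53 23.52689045665563 92.99759049032433
slug [220.4444 244.3333] 36 -46.620956079686394 147.42124626558765
black [[389.6881 226.2936]
 [397.6697 223.8991]
 [404.     245.    ]
 [396.0184 247.3945]]
mat [array([ 0.5886, -0.355 ,  0.003 ]), array([ 0.6107, -0.4315,  0.003 ]), array([ 0.4934, -0.4593,  0.003 ]), array([ 0.4719, -0.384 ,  0.003 ])]
wood [403.8503 234.1079] [ 382  205   44   57 1149]
wood [406.3485 233.5455] [401 225  11  18 132]
```

```bash
cat >> h.py <<'E'
P0=np.array([.5707,-.052]); PY=np.radians(8.45); PX=np.array([np.cos(PY),np.sin(PY)]); PYv=np.array([-np.sin(PY),np.cos(PY)])
def pan(x,y): return P0+PX*x/1e3+PYv*y/1e3   # mm relative to plate_edge
from scipy.spatial.transform import Rotation as R
def plan(tgts,phi=None):
    o=arm.observe(); q=o["orientation"]; M=R.from_quat(np.r_[q[1:],q[0]]).as_matrix(); p=np.array(o["eef_pos"])
    ph=np.degrees(np.arctan2(-M[0,1],M[1,1]))
    print("t %.1f pos %s phi %.2f z %s w %.4f"%(o["clock"],np.round(p,4),ph,np.round(M[:,2],3),o["width"]))
    if phi is not None:
        print("turn units",round(-np.radians(phi-ph)/.08,2)); M=M@R.from_euler('z',-(phi-ph),degrees=True).as_matrix()
    for t in tgts:
        t=np.array(t); d=M.T@(t-p)/.25; print("to",np.round(t,4),"units",np.round(d,3),"minrows",round(np.linalg.norm(d)/.2,1)); p=t
def edge(pt): q=(np.array(pt)[:2]-P0); return q@PX*1e3,q@PYv*1e3
E
python3 - <<'E'
from h import *
s,im=snap("top"); p=ray(s,408,234.2,.057); print(p)
plan([[.45,.1,.25],[p[0],p[1],.2]],8)
E
```

```text
[ 0.53093787 -0.4018734   0.057     ]
t 0.2 pos [0.1281 0.5602 0.2527] phi -12.88 z [-0.    -0.001 -1.   ] w 0.0858
turn units -4.56
to [0.45 0.1  0.25] units [-1.019 -2.002  0.013] minrows 11.2
to [ 0.5309 -0.4019  0.2   ] units [-0.041 -2.033  0.202] minrows 10.2
```

```bash
python3 -m handwheel '[[[0,0,0],-0.57,-1],[[0,0,0],-0.57,-1],[[0,0,0],-0.57,-1],[[0,0,0],-0.57,-1],[[0,0,0],-0.57,-1],[[0,0,0],-0.57,-1],[[0,0,0],-0.57,-1],[[0,0,0],-0.57,-1]]'; python3 -c "
from h import *
plan([[.45,.1,.25],[.547,-.415,.2]])"
```

```text
clock: 1.0
eef_pos: [0.1281, 0.5604, 0.253]
orientation: [-0.0, -0.071, 0.997, -0.0]
ft_force: [-0.5, -1.0, 0.4]
width: 0.0852
grasp_force: 0.0
t 1.0 pos [0.1281 0.5604 0.253 ] phi 8.13 z [-0.    -0.001 -1.   ] w 0.0852
to [0.45 0.1  0.25] units [-1.014 -2.005  0.013] minrows 11.2
to [ 0.547 -0.415  0.2  ] units [-0.093 -2.094  0.201] minrows 10.5
```

```bash
python3 -m handwheel '[[[-0.065,-0.125,0],0,-1],[[-0.065,-0.125,0],0,-1],[[-0.065,-0.125,0],0,-1],[[-0.065,-0.125,0],0,-1],[[-0.065,-0.125,0],0,-1],[[-0.065,-0.125,0],0,-1],[[-0.065,-0.125,0],0,-1],[[-0.065,-0.125,0],0,-1]]' >/dev/null
python3 -m handwheel '[[[-0.065,-0.125,0],0,-1],[[-0.065,-0.125,0],0,-1],[[-0.065,-0.125,0],0,-1],[[-0.065,-0.125,0],0,-1],[[-0.065,-0.125,0],0,-1],[[-0.065,-0.125,0],0,-1],[[-0.065,-0.125,0],0,-1],[[-0.065,-0.125,0],0,-1]]' >/dev/null
python3 -m handwheel '[[[0,-0.125,0],0,-1],[[0,-0.125,0],0,-1],[[0,-0.125,0],0,-1],[[0,-0.125,0],0,-1],[[0,-0.125,0],0,-1],[[0,-0.125,0],0,-1],[[0,-0.125,0],0,-1],[[0,-0.125,0],0,-1]]' 
python3 -m handwheel '[[[0,-0.125,0.025],0,-1],[[0,-0.125,0.025],0,-1],[[0,-0.125,0.025],0,-1],[[0,-0.125,0.025],0,-1],[[0,-0.125,0.025],0,-1],[[0,-0.125,0.025],0,-1],[[0,0,0.025],0,-1],[[0,0,0],0,-1]]'
python3 -c "
from h import *
plan([[.531,-.402,.1]]); s,im=snap('wrist','w1.png')
g=im.max(2).astype(int);sat=g-im.min(2)
print(proj(s,np.array([.531,-.402,.057])))"
```

```text
clock: 3.4
eef_pos: [0.4902, -0.1471, 0.2531]
orientation: [-0.0, -0.07, 0.998, 0.0]
ft_force: [0.8, -0.1, -1.4]
width: 0.0856
grasp_force: 0.0
clock: 4.2
eef_pos: [0.5157, -0.3314, 0.2079]
orientation: [-0.001, -0.069, 0.998, 0.001]
ft_force: [-0.7, 0.0, -0.2]
width: 0.0857
grasp_force: 0.0
t 4.2 pos [ 0.5157 -0.3314  0.2079] phi 7.96 z [-0.002  0.002 -1.   ] w 0.0857
to [ 0.531 -0.402  0.1  ] units [-0.022 -0.289  0.431] minrows 2.6
[179.64206168 203.49683179]
```

View pics/w1.png

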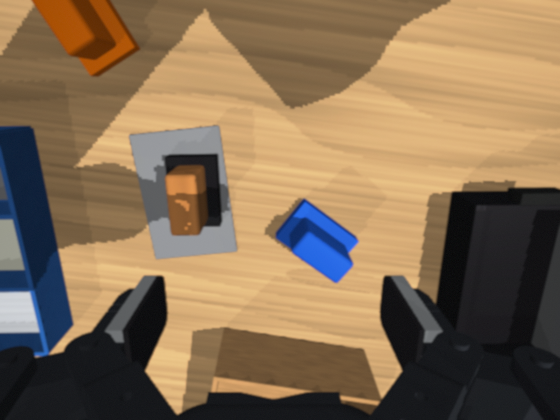

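Wrist: grip top face around (167-205,178-235), foot corners (165,157),(218,155),(221,225), mat (130-237,126-258), blue decoy (317,240).

Run:
```python
from h import *
s,_=snap('wrist'); np.set_printoptions(precision=4,suppress=True)
f=[ray(s,*q,.017) for q in((165,157),(218,154.5),(221.5,225.5))]
t=[ray(s,*q,.057) for q in((167,178),(201,178),(205,233),(171,235))]
m=[ray(s,*q,.003) for q in((130,135),(219,126),(237,249),(156,258))]
for n,a in(("f",f),("t",t),("m",m)): print(n,np.array(a),[np.linalg.norm(a[i]-a[i-1])*1e3 for i in range(1,len(a))],np.mean(a,0))
print((f[0]+f[2])/2)
a=f[1]-f[2];print([np.degrees(np.arctan2(v[1],v[0])) for v in(f[2]-f[1],t[2]-t[1],t[3]-t[0],m[2]-m[1],m[3]-m[0])])
```

```text
f [[ 0.5055 -0.4252  0.017 ]
 [ 0.4972 -0.3809  0.017 ]
 [ 0.5607 -0.3717  0.017 ]] [np.float64(45.15324548840249), np.float64(64.12394053963476)] [ 0.5211 -0.3926  0.017 ]
t [[ 0.5128 -0.4123  0.057 ]
 [ 0.5093 -0.3869  0.057 ]
 [ 0.5532 -0.3802  0.057 ]
 [ 0.5586 -0.4067  0.057 ]] [np.float64(25.616349482533682), np.float64(44.45464679628681), np.float64(27.043568547519314)] [ 0.5335 -0.3965  0.057 ]
m [[ 0.4934 -0.4601  0.003 ]
 [ 0.475  -0.3841  0.003 ]
 [ 0.588  -0.356   0.003 ]
 [ 0.6082 -0.4326  0.003 ]] [np.float64(78.27704430559099), np.float64(116.42518372801173), np.float64(79.2049544273462)] [ 0.5411 -0.4082  0.003 ]
[ 0.5331 -0.3985  0.017 ]
[np.float64(8.180597727579167), np.float64(8.643553954562746), np.float64(6.911462031209684), np.float64(13.940668447547758), np.float64(13.493970939228758)]
```

```bash
python3 -c "
from h import *
plan([[.533,-.398,.1],[.533,-.398,.043]],8.2)"
python3 -m handwheel '[[[-0.006,-0.07,0.09],0,-1],[[-0.006,-0.07,0.09],0,-1],[[-0.006,-0.07,0.09],0,-1],[[-0.006,-0.065,0.09],0,-1],[[0,0,0.07],0,-1],[[0,0,0],0,-1],[[0,0,0],0,-1],[[0,0,0],0,-1]]'
python3 -c "
from h import *
plan([[.533,-.398,.043]])"
```

```text
t 4.3 pos [ 0.5161 -0.3304  0.2093] phi 8.06 z [-0.001  0.001 -1.   ] w 0.0852
turn units -0.03
to [ 0.533 -0.398  0.1  ] units [-0.029 -0.278  0.437] minrows 2.6
to [ 0.533 -0.398  0.043] units [-0.    -0.     0.228] minrows 1.1
clock: 5.1
eef_pos: [0.5329, -0.3985, 0.1039]
orientation: [0.001, -0.07, 0.998, -0.001]
ft_force: [-0.3, 0.2, 0.1]
width: 0.0853
grasp_force: 0.0
t 5.1 pos [ 0.5329 -0.3985  0.1039] phi 8.08 z [ 0.002 -0.001 -1.   ] w 0.0853
to [ 0.533 -0.398  0.043] units [-0.     0.002  0.244] minrows 1.2
```

```bash
python3 -m handwheel '[[[0,0,0.06],0,-1],[[0,0,0.06],0,-1],[[0,0,0.06],0,-1],[[0,0,0.06],0,-1],[[0,0,0],0,-1],[[0,0,0],0,1],[[0,0,0],0,1],[[0,0,0],0,1]]'
python3 -m handwheel '[[[0,0,0],0,1],[[0,0,0],0,1],[[0,0,0],0,1],[[0,0,-0.06],0,1],[[0,0,-0.06],0,1],[[0,0,-0.1],0,1],[[0,0,-0.1],0,1],[[0,0,0],0,1]]'
python3 -c "
from h import *
plan([])"
```

```text
clock: 5.9
eef_pos: [0.5328, -0.3993, 0.0435]
orientation: [0.001, -0.07, 0.998, -0.001]
ft_force: [-0.2, -0.4, -0.6]
width: 0.044
grasp_force: 0.0
clock: 6.7
eef_pos: [0.5337, -0.4003, 0.1256]
orientation: [0.002, -0.07, 0.998, -0.002]
ft_force: [1.1, -1.0, -1.0]
width: 0.0235
grasp_force: 59.0
t 6.7 pos [ 0.5337 -0.4003  0.1256] phi 8.02 z [ 0.005 -0.004 -1.   ] w 0.0235
```

```bash
python3 -c "
from h import *
a=pan(39,190)
plan([[*pan(39,-60),.14],[*a,.14],[*a,.103],[*pan(39,-5),.103]],8.4)"
```

```text
t 6.7 pos [ 0.5337 -0.4003  0.1256] phi 8.02 z [ 0.005 -0.004 -1.   ] w 0.0235
turn units -0.08
to [ 0.6181 -0.1056  0.14  ] units [-0.506  1.116 -0.061] minrows 6.1
to [0.5814 0.1417 0.14  ] units [ 0.001  1.    -0.005] minrows 5.0
to [0.5814 0.1417 0.103 ] units [0.001 0.001 0.148] minrows 0.7
to [ 0.61   -0.0512  0.103 ] units [-0.001 -0.78   0.004] minrows 3.9
```

```bash
python3 -m handwheel '[[[-0.063,0.14,-0.01],-0.08,1],[[-0.063,0.14,-0.01],0,1],[[-0.063,0.14,-0.01],0,1],[[-0.063,0.14,-0.01],0,1],[[-0.063,0.14,-0.01],0,1],[[-0.063,0.14,-0.01],0,1],[[-0.063,0.14,0],0,1],[[-0.063,0.14,0],0,1]]' >/dev/null
python3 -m handwheel '[[[0,0.14,0],0,1],[[0,0.14,0],0,1],[[0,0.14,0],0,1],[[0,0.14,0],0,1],[[0,0.14,0],0,1],[[0,0.14,0],0,1],[[0,0.14,0],0,1],[[0,0,0],0,1]]'
python3 -c "
from h import *
a=pan(39,190)
plan([[*a,.13],[*a,.103]],8.4); snap('top','t1.png');s,im=snap('side')
c=cv2.resize(im[120:260,200:400],None,fx=4,fy=4,interpolation=cv2.INTER_CUBIC)
cv2.imwrite('pics/s1.png',c)"
```

```text
clock: 8.3
eef_pos: [0.5783, 0.1429, 0.1354]
orientation: [-0.001, -0.076, 0.997, 0.001]
ft_force: [0.7, 0.6, -1.3]
width: 0.0239
grasp_force: 59.4
t 8.3 pos [0.5783 0.1429 0.1354] phi 8.70 z [-0.003  0.002 -1.   ] w 0.0239
turn units 0.07
to [0.5814 0.1417 0.13  ] units [-0.012 -0.007  0.021] minrows 0.1
to [0.5814 0.1417 0.103 ] units [-0.    -0.     0.108] minrows 0.5
```

View pics/s1.png

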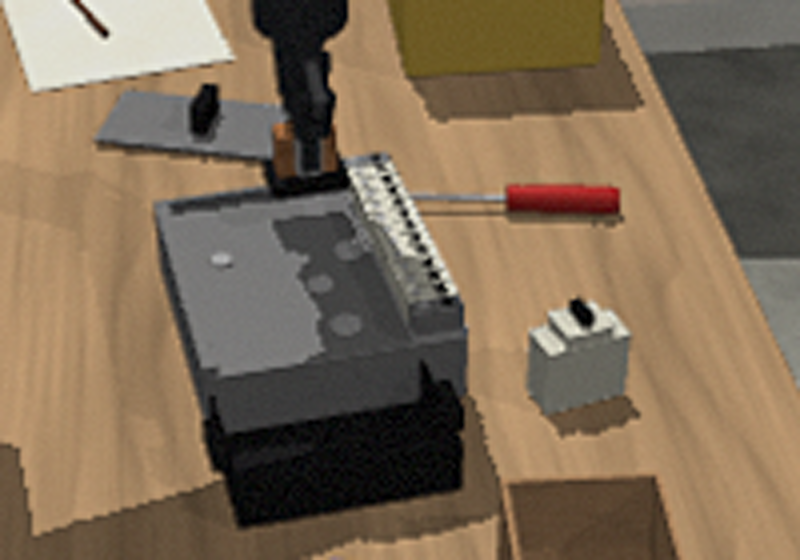

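Side crop: scraper held upright behind the three far slugs (crop (350,248), (320,283), (345,322)), fourth slug at (222,260).

```bash
python3 -m handwheel '[[[-0.006,-0.004,0.02],0.07,1],[[-0.006,-0.003,0.02],0,1],[[0,0,0.03],0,1],[[0,0,0.03],0,1],[[0,0,0.02],0,1],[[0,0,0.01],0,1],[[0,0,0],0,1],[[0,0,0],0,1]]'
python3 -c "
from h import *
print(edge(arm.observe()['eef_pos']))
plan([[*pan(39,190),.1015],[*pan(39,-5),.1015]],8.4)"
```

```text
clock: 9.2
eef_pos: [0.5837, 0.1378, 0.1047]
orientation: [0.0, -0.07, 0.998, 0.0]
ft_force: [-0.6, 0.7, -0.9]
width: 0.0231
grasp_force: 62.4
(np.float64(40.7021078889332), np.float64(185.78858948777068))
t 9.2 pos [0.5837 0.1378 0.1047] phi 8.07 z [ 0.  0. -1.] w 0.0231
turn units -0.07
to [0.5814 0.1417 0.1015] units [0.007 0.017 0.013] minrows 0.1
to [ 0.61   -0.0512  0.1015] units [-0.001 -0.78  -0.   ] minrows 3.9
```

```bash
python3 -m handwheel '[[[0.004,0,0.012],-0.05,1],[[0,-0.05,0],0,1],[[0,-0.05,0],0,1],[[0,-0.05,0],0,1],[[0,-0.05,0],0,1],[[0,-0.05,0],0,1],[[0,-0.05,0],0,1],[[0,-0.05,0],0,1]]'
python3 -c "
from h import *
print(edge(arm.observe()['eef_pos']))
plan([[*pan(39,-8),.1015]],8.4)"
```

```text
clock: 10.0
eef_pos: [0.5953, 0.0497, 0.1016]
orientation: [0.0, -0.072, 0.997, 0.0]
ft_force: [-0.1, 0.3, -2.5]
width: 0.0235
grasp_force: 62.7
(np.float64(39.31742214221862), np.float64(96.99850409778459))
t 10.0 pos [0.5953 0.0497 0.1016] phi 8.27 z [ 0.  0. -1.] w 0.0235
turn units -0.03
to [ 0.6105 -0.0542  0.1015] units [ 0.001 -0.42   0.   ] minrows 2.1
```

```bash
python3 -m handwheel '[[[0,-0.06,0],0,1],[[0,-0.06,0],0,1],[[0,-0.06,0],0,1],[[0,-0.06,0],0,1],[[0,-0.06,0],0,1],[[0,-0.06,0],0,1],[[0,-0.05,0],0,1],[[0,0,0],0,1]]'
python3 -c "
from h import *
print(edge(arm.observe()['eef_pos']))
a=pan(-41,190)
plan([[*pan(39,-8),.13],[*pan(-41,80),.13],[*a,.13]],8.4);s,im=snap('wrist')
cv2.imwrite('pics/w2.png',im)"
```

```text
clock: 10.8
eef_pos: [0.6104, -0.0524, 0.1016]
orientation: [0.0, -0.071, 0.997, -0.0]
ft_force: [-0.2, 0.1, -1.1]
width: 0.0228
grasp_force: 62.7
(np.float64(39.18900187951461), np.float64(-6.264128791746634))
t 10.8 pos [ 0.6104 -0.0524  0.1016] phi 8.17 z [ 0.001 -0.    -1.   ] w 0.0228
turn units -0.05
to [ 0.6105 -0.0542  0.13  ] units [ 0.001 -0.007 -0.114] minrows 0.6
to [0.5184 0.0211 0.13  ] units [ 0.32   0.352 -0.   ] minrows 2.4
to [0.5022 0.1299 0.13  ] units [ 0.    0.44 -0.  ] minrows 2.2
```

View pics/w2.png

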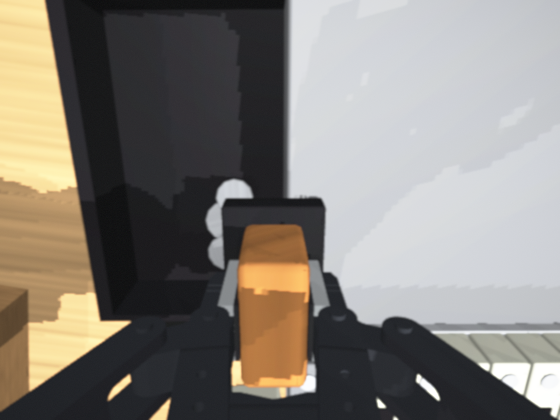

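Wrist: three slugs at (234,190), (215,220), (218,252) are past the plate edge at the tub; on to the fourth.

```bash
python3 -m handwheel '[[[0,-0.02,0],-0.05,1],[[0,0,0],0,1],[[0,0,-0.06],0,1],[[0,0,-0.06],0,1],[[0.08,0.1,0],0,1],[[0.08,0.1,0],0,1],[[0.08,0.1,0],0,1],[[0.08,0.1,0],0,1]]' >/dev/null
python3 -m handwheel '[[[0,0.1,0],0,1],[[0,0.1,0],0,1],[[0,0.1,0],0,1],[[0,0.1,0],0,1],[[0,0,0],0,1],[[0,0,0],0,1],[[0,0,0],0,1],[[0,0,0],0,1]]'
python3 -c "
from h import *
print(edge(arm.observe()['eef_pos']))
plan([[*pan(-41,195),.13],[*pan(-41,195),.1018]],8.4);s,im=snap('wrist')
cv2.imwrite('pics/w3.png',im)
"
```

```text
clock: 12.45
eef_pos: [0.502, 0.1298, 0.1316]
orientation: [0.0, -0.074, 0.997, -0.0]
ft_force: [-1.0, 0.1, -1.7]
width: 0.0231
grasp_force: 62.7
(np.float64(-41.21194642846041), np.float64(189.9602254364176))
t 12.4 pos [0.502  0.1298 0.1316] phi 8.47 z [ 0. -0. -1.] w 0.0231
turn units 0.01
to [0.5015 0.1349 0.13  ] units [-0.001  0.02   0.006] minrows 0.1
to [0.5015 0.1349 0.1018] units [0.    0.    0.113] minrows 0.6
```

View pics/w3.png

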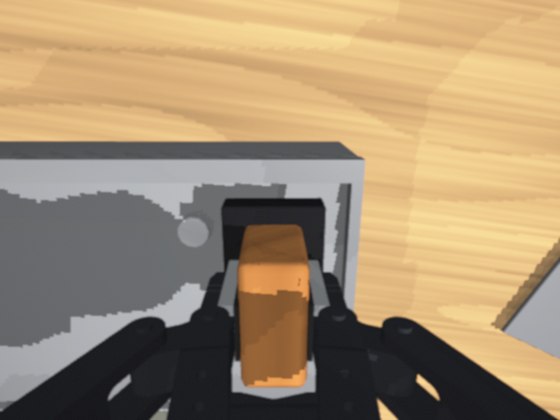

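```bash
python3 -m handwheel '[[[0,0.012,0.03],0,1],[[0,0,0.03],0,1],[[0,0,0.03],0,1],[[0,0,0.026],0,1],[[0,0,0.002],0,1],[[0,-0.05,0],0,1],[[0,-0.05,0],0,1],[[0,-0.05,0],0,1]]'
python3 -m handwheel '[[[0,-0.06,0],0,1],[[0,-0.06,0],0,1],[[0,-0.06,0],0,1],[[0,-0.06,0],0,1],[[0,-0.06,0],0,1],[[0,-0.06,0],0,1],[[0,-0.06,0],0,1],[[0,-0.06,0],0,1]]'
python3 -c "
from h import *
print(edge(arm.observe()['eef_pos']))
plan([[*pan(-41,-12),.1015]],8.4)"
```

```text
clock: 13.3
eef_pos: [0.5074, 0.0951, 0.1024]
orientation: [0.0, -0.074, 0.997, -0.0]
ft_force: [-0.4, -0.7, -1.8]
width: 0.0233
grasp_force: 62.7
clock: 14.1
eef_pos: [0.525, -0.0235, 0.102]
orientation: [0.0, -0.074, 0.997, 0.0]
ft_force: [0.2, -0.2, -2.1]
width: 0.0232
grasp_force: 62.7
(np.float64(-41.0651829716762), np.float64(34.89514470420797))
t 14.1 pos [ 0.525  -0.0235  0.102 ] phi 8.52 z [ 0.  0. -1.] w 0.0232
turn units 0.03
to [ 0.5319 -0.0699  0.1015] units [-0.    -0.188  0.002] minrows 0.9
```

```bash
python3 -m handwheel '[[[0,-0.06,0],0,1],[[0,-0.06,0],0,1],[[0,-0.06,0],0,1],[[0,0,0],0,1],[[0,0,0],0,1],[[0,0,-0.08],0,1],[[0,0,-0.08],0,1],[[0,0,0],0,1]]'
python3 -c "
from h import *
print(edge(arm.observe()['eef_pos']))
plan([[.541,-.408,.13]],8.4)"
```

```text
clock: 14.9
eef_pos: [0.5333, -0.0665, 0.1445]
orientation: [0.002, -0.075, 0.997, -0.001]
ft_force: [0.3, 0.3, -1.3]
width: 0.0235
grasp_force: 62.7
(np.float64(-39.09676707260831), np.float64(-8.884199912719703))
t 14.9 pos [ 0.5333 -0.0665  0.1445] phi 8.59 z [ 0.005 -0.001 -1.   ] w 0.0235
turn units 0.04
to [ 0.541 -0.408  0.13 ] units [ 0.169 -1.356  0.059] minrows 6.8
```

```bash
python3 -m handwheel '[[[0.017,-0.13,0],0,1],[[0.017,-0.13,0],0,1],[[0.017,-0.13,0],0,1],[[0.017,-0.13,0],0,1],[[0.017,-0.13,0],0,1],[[0.017,-0.13,0],0,1],[[0.017,-0.13,0],0,1],[[0.017,-0.13,0],0,1]]' >/dev/null
python3 -m handwheel '[[[0.017,-0.13,0],0,1],[[0.017,-0.13,0],0,1],[[0,-0.06,0],0,1],[[0,0,0],0,1],[[0,0,0],0,1],[[0,0,0],0,1],[[0,0,0],0,1],[[0,0,0],0,1]]'
python3 -c "
from h import *
plan([[.541,-.408,.0455]],8.4)
s,a=snap('top'); s2,b=snap('wrist')
c=cv2.resize(a[165:275,170:330],None,fx=5,fy=5,interpolation=cv2.INTER_CUBIC)
cv2.imwrite('pics/c3.png',np.clip(c*1.5,0,255).astype(np.uint8))"
```

```text
clock: 16.5
eef_pos: [0.54, -0.4083, 0.1421]
orientation: [-0.0, -0.075, 0.997, 0.0]
ft_force: [0.4, 0.1, -0.7]
width: 0.0232
grasp_force: 62.7
t 16.5 pos [ 0.54   -0.4083  0.1421] phi 8.59 z [-0.  0. -1.] w 0.0232
turn units 0.04
to [ 0.541  -0.408   0.0455] units [-0.004  0.001  0.386] minrows 1.9
```

View pics/c3.png

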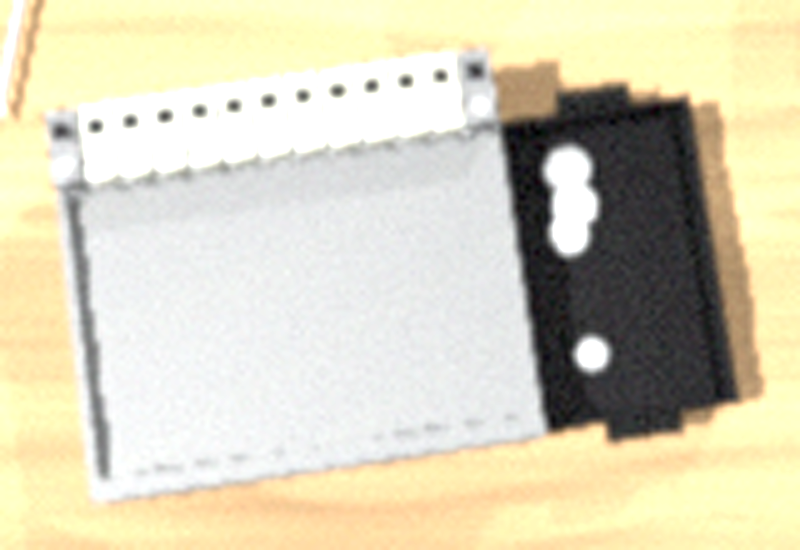

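All four slugs lie in the tub (crop (568,168), (575,205), (570,237), (592,354)); the plate is empty. Placing the scraper.

```bash
python3 -m handwheel '[[[-0.004,0,0.08],0,1],[[0,0,0.08],0,1],[[0,0,0.08],0,1],[[0,0,0.08],0,1],[[0,0,0.05],0,1],[[0,0,0.018],0,1],[[0,0,0],0,1],[[0,0,0],0,1]]'
```

```text
clock: 17.4
eef_pos: [0.5414, -0.4097, 0.0461]
orientation: [0.001, -0.074, 0.997, -0.001]
ft_force: [-0.1, -0.9, -1.5]
width: 0.0234
grasp_force: 62.7
```

```bash
python3 -m handwheel '[[[0,0,0.006],0,1],[[0,0,0],0,1],[[0,0,0],0,-1],[[0,0,0],0,-1],[[0,0,0],0,-1],[[0,0,0],0,-1],[[0,0,0],0,-1],[[0,0,0],0,-1]]'
python3 -m handwheel '[[[0,0,-0.06],0,-1],[[0,0,-0.1],0,-1],[[0,0,-0.2],0,-1],[[0,0,-0.2],0,-1],[[0,0,-0.2],0,-1],[[0,0,0],0,-1],[[0,0,0],0,-1],[[0,0,0],0,-1]]'
python3 - <<'E'
from h import *
np.set_printoptions(precision=4,suppress=True)
plan([])
s,im=snap('top','t3.png')
g=im.max(2).astype(int);sat=g-im.min(2)
m=np.zeros(g.shape,bool); m[200:295,75:150]=1
lid=m&(sat<30)
r=rect(lid); print(r,[ray(s,*q,.01) for q in r])
dk=m&(g<50); r=rect(dk); print(r)
cv2.imwrite('pics/l.png',np.hstack([cv2.resize(im[200:295,70:155],None,fx=4.5,fy=4.5,interpolation=cv2.INTER_CUBIC),cv2.resize(im[200:270,375:435],(366,427),interpolation=cv2.INTER_CUBIC)]))
E
```

```text
clock: 18.2
eef_pos: [0.5409, -0.4092, 0.0435]
orientation: [0.0, -0.074, 0.997, -0.0]
ft_force: [-0.2, 0.4, 0.4]
width: 0.0857
grasp_force: 0.0
clock: 19.0
eef_pos: [0.5403, -0.4087, 0.2319]
orientation: [-0.001, -0.074, 0.997, 0.001]
ft_force: [1.1, -0.1, 0.2]
width: 0.0852
grasp_force: 0.0
t 19.0 pos [ 0.5403 -0.4087  0.2319] phi 8.52 z [-0.002  0.002 -1.   ] w 0.0852
[[ 80.7671 276.2877]
 [106.6575 207.2466]
 [139.863  219.6986]
 [113.9726 288.7397]] [array([0.4215, 0.4714, 0.01  ]), array([0.61  , 0.4123, 0.01  ]), array([0.5751, 0.3184, 0.01  ]), array([0.3884, 0.3795, 0.01  ])]
[[ 99.431  245.3276]
 [101.3965 240.7414]
 [118.7759 248.1897]
 [116.8103 252.7759]]Traceback (most recent call last):
  File "<stdin>", line 10, in <module>
    return _nx.concatenate(arrs, 1, dtype=dtype, casting=casting)
           ~~~~~~~~~~~~~~~^^^^^^^^^^^^^^^^^^^^^^^^^^^^^^^^^^^^^^^
ValueError: all the input array dimensions except for the concatenation axis must match exactly, but along dimension 0, the array at index 0 has size 428 and the array at index 1 has size 427
```

```bash
python3 -m handwheel '[[[0,0,0],-0.875,-1],[[0,0,0],-0.875,-1],[[0,0,0],-0.875,-1],[[0,0,0],-0.875,-1],[[0,0,0],-0.875,-1],[[0,0,0],-0.875,-1],[[0,0,0],-0.875,-1],[[0,0,0],-0.875,-1]]' >/dev/null
python3 -m handwheel '[[[0,0,0],-0.875,-1],[[0,0,0],-0.875,-1],[[0,0,0],-0.875,-1],[[0,0,0],-0.875,-1],[[0,0,0],-0.875,-1],[[0,0,0],-0.875,-1],[[0,0,0],-0.875,-1],[[0,0,0],-0.875,-1]]' 
python3 -c "
from h import *
plan([[.47,.33,.22]],72.6)"
```

```text
clock: 20.65
eef_pos: [0.5399, -0.4084, 0.2309]
orientation: [-0.0, -0.594, 0.805, 0.002]
ft_force: [-0.7, 0.4, 0.1]
width: 0.0857
grasp_force: 0.0
t 20.6 pos [ 0.5399 -0.4084  0.2309] phi 72.86 z [-0.003  0.003 -1.   ] w 0.0857
turn units 0.06
to [0.47 0.33 0.22] units [-2.735  1.15   0.054] minrows 14.8
```

```bash
python3 -m handwheel '[[[-0.152,0.064,0],0,-1],[[-0.152,0.064,0],0,-1],[[-0.152,0.064,0],0,-1],[[-0.152,0.064,0],0,-1],[[-0.152,0.064,0],0,-1],[[-0.152,0.064,0],0,-1],[[-0.152,0.064,0],0,-1],[[-0.152,0.064,0],0,-1]]' >/dev/null
python3 -m handwheel '[[[-0.152,0.064,0],0,-1],[[-0.152,0.064,0],0,-1],[[-0.152,0.064,0],0,-1],[[-0.152,0.064,0],0,-1],[[-0.152,0.064,0],0,-1],[[-0.152,0.064,0],0,-1],[[-0.152,0.064,0],0,-1],[[-0.152,0.064,0],0,-1]]' >/dev/null
python3 -m handwheel '[[[-0.152,0.064,0],0,-1],[[-0.152,0.064,0],0,-1],[[0,0,0],0,-1],[[0,0,0],0,-1],[[0,0,0],0,-1],[[0,0,0],0,-1],[[0,0,0],0,-1],[[0,0,0],0,-1]]'
python3 - <<'E'
from h import *
np.set_printoptions(precision=4,suppress=True)
plan([[.499,.395,.2]],72.6)
s,im=snap('wrist','w4.png')
print(proj(s,np.array([.499,.395,.01])),proj(s,np.array([.499,.395,.04])))
E
```

```text
clock: 23.05
eef_pos: [0.4696, 0.3287, 0.2337]
orientation: [0.0, -0.592, 0.806, 0.0]
ft_force: [0.1, -0.0, -0.0]
width: 0.0855
grasp_force: 0.0
t 23.1 pos [0.4696 0.3287 0.2337] phi 72.62 z [ 0.  0. -1.] w 0.0855
turn units 0.0
to [0.499 0.395 0.2  ] units [-0.288 -0.033  0.135] minrows 1.6
[265.4366 245.5424] [264.8356 258.4569]
```

View pics/w4.png

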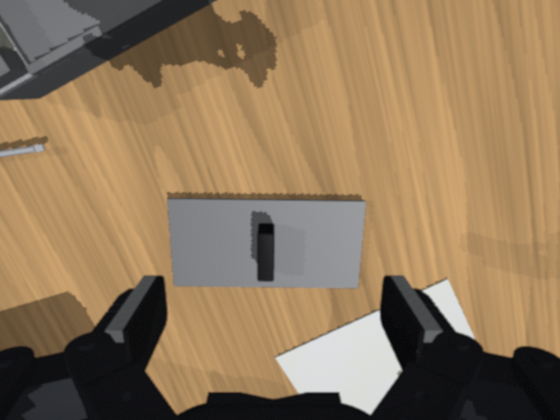

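Wrist: lid flange corners (168,198), (364,201), (358,287), (173,285); grip top at (266,258), matching the predicted position.

Run:
```python
from h import *
np.set_printoptions(precision=4,suppress=True)
s,im=snap('wrist'); g=im.max(2).astype(int)
c=[ray(s,*q,.01) for q in((168,198),(364,201),(358,287),(173,285))]
print(np.mean(c,0),[np.linalg.norm(c[i]-c[i-1])*1e3 for i in range(4)],[np.degrees(np.arctan2(-v[1],-v[0])) for v in(c[1]-c[0],c[2]-c[3])])
m=np.zeros(g.shape,bool); m[222:284,254:278]=1; m&=g<45
r=rect(m); print(r)
k=[ray(s,*q,.04) for q in((259,233),(274,233),(273,281),(258,281))]; print(np.mean(k,0),[np.linalg.norm(k[i]-k[i-1])*1e3 for i in range(4)])
plan([[*np.mean(c,0)[:2],.12],[*np.mean(c,0)[:2],.036]],72.6)
```

```text
[0.4982 0.3942 0.01  ] [np.float64(94.86609658580682), np.float64(190.2620116644439), np.float64(94.2207238111858), np.float64(193.9257250180261)] [np.float64(-18.369031221618634), np.float64(-18.173404781472833)]
[[258. 223.]
 [272. 223.]
 [272. 279.]
 [258. 279.]]
[0.4977 0.3946 0.04  ] [np.float64(49.0887572944449), np.float64(13.684011566336697), np.float64(49.077037175432174), np.float64(14.28783492780951)]
t 23.1 pos [0.4695 0.3291 0.2337] phi 72.65 z [ 0.  0. -1.] w 0.0853
turn units 0.01
to [0.4982 0.3942 0.12  ] units [-0.283 -0.031  0.455] minrows 2.7
to [0.4982 0.3942 0.036 ] units [0.    0.    0.336] minrows 1.7
```

```bash
python3 -m handwheel '[[[-0.07,-0.008,0.09],0.1,-1],[[-0.07,-0.008,0.12],0,-1],[[-0.07,-0.008,0.12],0,-1],[[-0.073,-0.008,0.12],0,-1],[[0,0,0],0,-1],[[0,0,0],0,-1],[[0,0,0],0,-1],[[0,0,0],0,-1]]'
python3 -c "
from h import *
plan([[.498,.3943,.037]],72.0)"
```

```text
clock: 23.95
eef_pos: [0.4993, 0.3945, 0.1233]
orientation: [0.002, -0.589, 0.808, -0.0]
ft_force: [0.4, -0.3, -0.3]
width: 0.0854
grasp_force: 0.0
t 23.9 pos [0.4993 0.3945 0.1233] phi 72.20 z [ 0.003  0.002 -1.   ] w 0.0854
turn units 0.04
to [0.498  0.3943 0.037 ] units [0.003 0.005 0.345] minrows 1.7
```

```bash
python3 -m handwheel '[[[0,0.004,0.08],0.04,-1],[[0,0,0.08],0,-1],[[0,0,0.08],0,-1],[[0,0,0.07],0,-1],[[0,0,0.03],0,-1],[[0,0,0],0,-1],[[0,0,0],0,-1],[[0,0,0],0,1]]'
python3 -m handwheel '[[[0,0,0],0,1],[[0,0,0],0,1],[[0,0,0],0,1],[[0,0,0],0,1],[[0,0,0],0,1],[[0,0,0],0,1],[[0,0,0],0,1],[[0,0,0],0,1]]'
python3 -m handwheel '[[[0,0,-0.05],0,1],[[0,0,-0.1],0,1],[[0,0,-0.1],0,1],[[0,0,-0.1],0,1],[[0,0,-0.1],0,1],[[0,0,0],0,1],[[0,0,0],0,1],[[0,0,0],0,1]]'
python3 -c "
from h import *
plan([[*pan(0,-52),.15]],98.45);snap('top','t4.png')"
```

```text
clock: 24.75
eef_pos: [0.4984, 0.3954, 0.0376]
orientation: [0.001, -0.588, 0.809, -0.0]
ft_force: [0.1, -0.4, 0.3]
width: 0.0733
grasp_force: 0.0
clock: 25.55
eef_pos: [0.4977, 0.395, 0.0364]
orientation: [0.0, -0.588, 0.809, 0.0]
ft_force: [0.4, -1.0, 4.6]
width: 0.015
grasp_force: 60.3
clock: 26.35
eef_pos: [0.4964, 0.3941, 0.1468]
orientation: [-0.002, -0.588, 0.809, 0.0]
ft_force: [0.3, 0.3, -2.6]
width: 0.0148
grasp_force: 59.7
t 26.4 pos [0.4964 0.3941 0.1468] phi 72.06 z [-0.003 -0.002 -1.   ] w 0.0148
turn units -5.76
to [ 0.5783 -0.1034  0.15  ] units [ 2.017 -0.032 -0.011] minrows 10.1
```

```bash
python3 -m handwheel '[[[0,0,-0.03],-0.72,1],[[0,0,-0.03],-0.72,1],[[0,0,-0.03],-0.72,1],[[0,0,0],-0.72,1],[[0,0,0],-0.72,1],[[0,0,0],-0.72,1],[[0,0,0],-0.72,1],[[0,0,0],-0.72,1]]'
python3 -m handwheel '[[[0.126,-0.002,0],0,1],[[0.126,-0.002,0],0,1],[[0.126,-0.002,0],0,1],[[0.126,-0.002,0],0,1],[[0.126,-0.002,0],0,1],[[0.126,-0.002,0],0,1],[[0.126,-0.002,0],0,1],[[0.126,-0.002,0],0,1]]' >/dev/null
python3 -m handwheel '[[[0.126,-0.002,0],0,1],[[0.126,-0.002,0],0,1],[[0.126,-0.002,0],0,1],[[0.126,-0.002,0],0,1],[[0.126,-0.002,0],0,1],[[0.126,-0.002,0],0,1],[[0.126,-0.002,0],0,1],[[0.126,-0.002,0],0,1]]'
python3 - <<'E'
from h import *
o=arm.observe(); print(edge(o['eef_pos']))
plan([[*pan(0,-52),.12]],98.45); snap('wrist','w5.png')
E
```

```text
clock: 27.2
eef_pos: [0.4965, 0.3942, 0.1692]
orientation: [0.002, 0.758, -0.652, -0.0]
ft_force: [-0.3, 0.5, -2.4]
width: 0.0148
grasp_force: 59.6
clock: 28.8
eef_pos: [0.5785, -0.1035, 0.1694]
orientation: [0.001, 0.757, -0.653, -0.001]
ft_force: [-1.0, 1.1, -2.8]
width: 0.015
grasp_force: 59.6
(np.float64(0.17310591671654968), np.float64(-52.105641917807866))
t 28.8 pos [ 0.5785 -0.1035  0.1694] phi 98.45 z [-0.003  0.001 -1.   ] w 0.0150
turn units 0.0
to [ 0.5783 -0.1034  0.12  ] units [-0.     0.     0.198] minrows 1.0
```

View pics/w5.png

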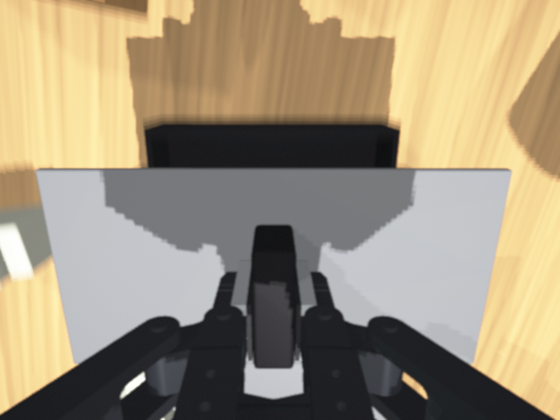

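Wrist: lid flange front corners (37,169), (511,169), tub far-wall rim corners (146,126), (399,126); the two edges are parallel.

Run:
```python
from h import *
np.set_printoptions(precision=1,suppress=True)
s,im=snap('wrist'); z=arm.observe()['eef_pos'][2]
g=cv2.cvtColor(im,cv2.COLOR_BGR2GRAY).astype(int)
# sub-edges: far wall outer row, at columns; ends
for c in(180,230,320,370): print("col",c,"rim row",100+np.argmin(np.diff(cv2.GaussianBlur(g.astype(np.float32),(3,3),0)[100:150,c])),"lid row",150+np.argmax(np.diff(g[150:185,c])))
b=np.diff(g[130,:]); print("rim cols",100+np.argmin(b[100:200]),350+np.argmax(b[350:450]))
print(np.array(edge(arm.observe()['eef_pos'])))
for n,q,h in(("lid",(37.5,169),z-.0264),("lid",(510.5,169),z-.0264),("tub",(146,124),.044),("tub",(399,124),.044)): print(n,np.array(edge(ray(s,*q,h))))
```

```text
col 180 rim row 133 lid row 167
col 230 rim row 132 lid row 167
col 320 rim row 132 lid row 167
col 370 rim row 132 lid row 167
rim cols 136 386
[  0.6 -54.8]
lid [  95.8 -105.8]
lid [ -95.6 -104.6]
tub [  83.1 -115.2]
tub [ -82.  -114.2]
```

```bash
python3 -m handwheel '[[[0,0,0.04],0,1],[[0,0,0.04],0,1],[[0,0,0.04],0,1],[[0,0,0.04],0,1],[[0,0,0.04],0,1],[[0,0,0],0,1],[[0,0,0],0,1],[[0,0,0],0,1]]' >/dev/null
python3 -m handwheel '[[[0,0,0],0,1],[[0,0,0],0,1],[[0,0,0],0,1],[[0,0,0],0,1],[[0,0,0],0,1],[[0,0,0],0,1],[[0,0,0],0,1],[[0,0,0],0,1]]'
python3 - <<'E'
from h import *
np.set_printoptions(precision=1,suppress=True)
o=arm.observe();s,im=snap('wrist','w6.png'); z=o['eef_pos'][2]
g=cv2.GaussianBlur(cv2.cvtColor(im,cv2.COLOR_BGR2GRAY).astype(np.float32),(3,3),0)
for c in(180,230,320,370):
    d=np.diff(g[100:190,c]); print(c,[(100+i,round(float(d[i]))) for i in np.where(abs(d)>12)[0]])
for r in (145,150): d=np.diff(g[r,60:480]); print(r,[(60+i,round(float(d[i]))) for i in np.where(abs(d)>15)[0]])
r=190; d=np.diff(g[r]); print(r,[(i,round(float(d[i]))) for i in np.where(abs(d)>15)[0]])
print(np.array(edge(o['eef_pos']))); plan([])
E
```

```text
clock: 30.5
eef_pos: [0.5794, -0.1025, 0.121]
orientation: [-0.0, 0.757, -0.653, -0.0]
ft_force: [-0.3, -0.1, -1.9]
width: 0.0153
grasp_force: 59.6
180 [(np.int64(128), -22), (np.int64(129), -42), (np.int64(130), -41), (np.int64(131), -19), (np.int64(166), 16), (np.int64(167), 25), (np.int64(168), 24), (np.int64(169), 16)]
230 [(np.int64(128), -23), (np.int64(129), -43), (np.int64(130), -42), (np.int64(131), -20), (np.int64(166), 17), (np.int64(167), 25), (np.int64(168), 24), (np.int64(169), 15)]
320 [(np.int64(128), -19), (np.int64(129), -36), (np.int64(130), -37), (np.int64(131), -20), (np.int64(166), 16), (np.int64(167), 25), (np.int64(168), 24), (np.int64(169), 16)]
370 [(np.int64(128), -19), (np.int64(129), -36), (np.int64(130), -37), (np.int64(131), -21), (np.int64(166), 16), (np.int64(167), 25), (np.int64(168), 24), (np.int64(169), 16)]
145 [(np.int64(114), -24), (np.int64(115), -49), (np.int64(116), -59), (np.int64(117), -42), (np.int64(118), -16), (np.int64(429), 22), (np.int64(430), 49), (np.int64(431), 62), (np.int64(432), 44)]
150 [(np.int64(114), -21), (np.int64(115), -40), (np.int64(116), -49), (np.int64(117), -43), (np.int64(118), -27), (np.int64(428), 16), (np.int64(429), 44), (np.int64(430), 62), (np.int64(431), 49), (np.int64(432), 20)]
190 [(np.int64(15), 16), (np.int64(16), 28), (np.int64(17), 25), (np.int64(103), -19), (np.int64(104), -27), (np.int64(105), -18), (np.int64(415), 24), (np.int64(416), 24)]
[  1.2 -51.2]
t 30.6 pos [ 0.6 -0.1  0.1] phi 98.46 z [-0.  0. -1.] w 0.0148
```

View pics/w6.png

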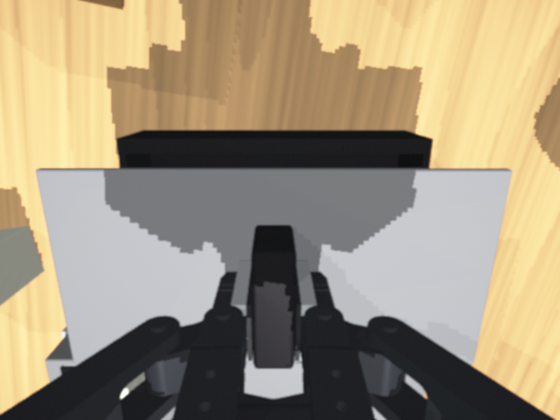

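Run:
```python
from h import *
np.set_printoptions(precision=2,suppress=True)
o=arm.observe();s,im=snap('wrist'); z=o['eef_pos'][2]; T=np.array(s["extrinsics"])
print("cam",np.array(edge(T[:3,3])),T[:3,3],"tcp",np.array(edge(o['eef_pos'])),z)
for n,q,h in(("lid",(37.5,169),z-.0264),("lid",(510.5,169),z-.0264),("rim",(118,140.5),.044),("rim",(431.5,140),.044),("base",(140,130.5),0),("base",(410,130.5),0)): print(n,np.array(edge(ray(s,*q,h))))
c=im[120:180,90:460]; cv2.imwrite('pics/c6.png',np.clip(cv2.resize(c,None,fx=2.1,fy=6,interpolation=cv2.INTER_CUBIC).astype(int)*4,0,255).astype(np.uint8))
```

```text
cam [   1.97 -129.6 ] [ 0.59 -0.18  0.24] tcp [  1.24 -51.23] 0.12101349315900235
lid [ 96.79 -99.08]
lid [-94.32 -98.79]
rim [  83.84 -103.85]
rim [ -82.44 -103.89]
base [  87.11 -104.48]
base [ -86.58 -104.26]
```

View pics/c6.png

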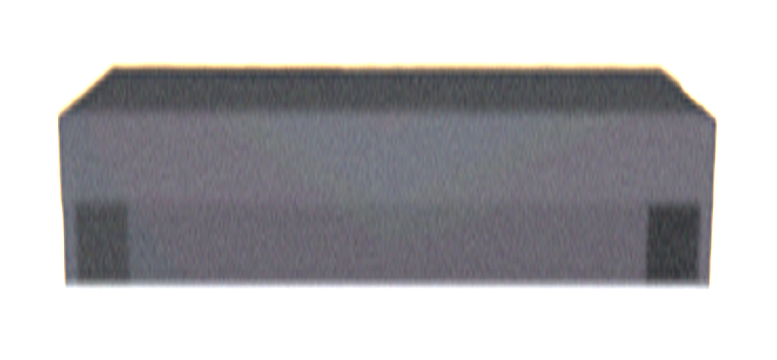

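```bash
python3 -m handwheel '[[[0.006,0.002,0.03],0,1],[[0,0,0.03],0,1],[[0,0,0.03],0,1],[[0,0,0.03],0,1],[[0,0,0.03],0,1],[[0,0,0],0,1],[[0,0,0],0,1],[[0,0,0],0,1]]' 
python3 -c "
from h import *
print(edge(arm.observe()['eef_pos']));plan([[*pan(.7,-52.8),.083]],98.45)"
```

```text
clock: 31.4
eef_pos: [0.5795, -0.1041, 0.0839]
orientation: [-0.0, 0.757, -0.653, 0.0]
ft_force: [-0.2, 0.5, -2.1]
width: 0.0147
grasp_force: 59.6
(np.float64(1.0576880286853), np.float64(-52.868804934211006))
t 31.4 pos [ 0.5795 -0.1041  0.0839] phi 98.46 z [ 0.001 -0.    -1.   ] w 0.0147
turn units 0.0
to [ 0.5792 -0.1041  0.083 ] units [-0.     0.001  0.003] minrows 0.0
```

Now press down: 9.5 mm to home (TCP ≈ 0.0744).

```bash
python3 -m handwheel '[[[0,0.001,0.005],0,1],[[0,0,0.005],0,1],[[0,0,0.005],0,1],[[0,0,0.005],0,1],[[0,0,0.005],0,1],[[0,0,0.005],0,1],[[0,0,0],0,1],[[0,0,0],0,1]]' 
python3 -c "
from h import *
print(edge(arm.observe()['eef_pos']),arm.observe()['ft_torque']);plan([])"
```

```text
clock: 32.2
eef_pos: [0.579, -0.1041, 0.0772]
orientation: [-0.0, 0.757, -0.653, 0.0]
ft_force: [-2.9, 0.4, 5.8]
width: 0.0149
grasp_force: 60.8
(np.float64(0.5901840487940969), np.float64(-52.780703414861684)) [0.1138504  0.59800771 0.02850678]
t 32.2 pos [ 0.579  -0.1041  0.0772] phi 98.46 z [ 0.001 -0.    -1.   ] w 0.0149
```

```bash
python3 -m handwheel '[[[0,0,0.004],0,1],[[0,0,0.004],0,1],[[0,0,0.004],0,1],[[0,0,0.004],0,1],[[0,0,0],0,1],[[0,0,0],0,1],[[0,0,0],0,1],[[0,0,0],0,1]]' 
python3 -c "
from h import *
print(edge(arm.observe()['eef_pos']),arm.observe()['ft_torque']);plan([])"
```

```text
clock: 33.0
eef_pos: [0.579, -0.1041, 0.0744]
orientation: [-0.0, 0.757, -0.653, 0.001]
ft_force: [-6.2, 1.2, 14.2]
width: 0.015
grasp_force: 61.9
(np.float64(0.5755595321999046), np.float64(-52.75136214055699)) [ 0.27432317  1.1970906  -0.02943306]
t 33.0 pos [ 0.579  -0.1041  0.0744] phi 98.47 z [ 0.001 -0.    -1.   ] w 0.0150
```

```bash
python3 -m handwheel '[[[0,0,0.003],0,1],[[0,0,0.003],0,1],[[0,0,0],0,1],[[0,0,0],0,1],[[0,0,0],0,1],[[0,0,0],0,1],[[0,0,0],0,1],[[0,0,0],0,1]]' 
python3 -c "
from h import *
print(edge(arm.observe()['eef_pos']),arm.observe()['ft_torque']);plan([])
s,im=snap('side');c=cv2.resize(im[200:260,235:325],None,fx=8,fy=8,interpolation=cv2.INTER_CUBIC);cv2.imwrite('pics/s7.png',np.clip(c.astype(int)*2,0,255).astype(np.uint8))"
```

```text
clock: 33.8
eef_pos: [0.579, -0.1041, 0.0744]
orientation: [-0.0, 0.757, -0.653, 0.001]
ft_force: [-9.2, 3.2, 24.4]
width: 0.0148
grasp_force: 63.3
(np.float64(0.5888487441960055), np.float64(-52.795314519736934)) [0.48712001 1.9080068  0.00407265]
t 33.8 pos [ 0.579  -0.1041  0.0744] phi 98.47 z [ 0.002 -0.001 -1.   ] w 0.0148
```

View pics/s7.png

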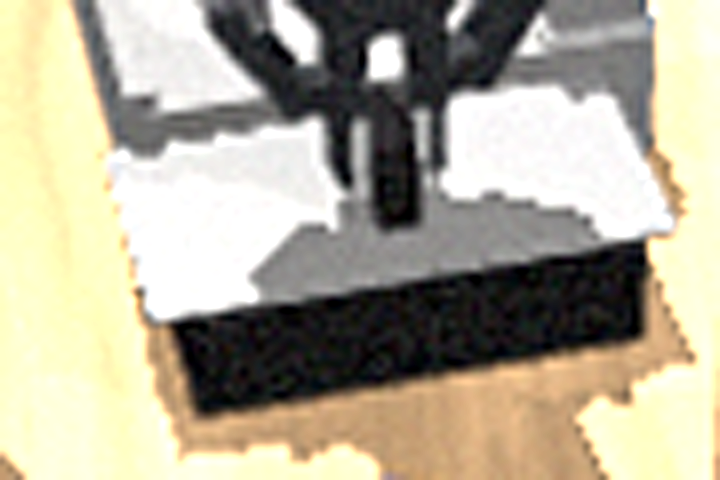

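Side crop: the lid's flange lies flat on the tub rim along its whole front edge (150,318)-(665,235). It is stiff at exactly the home height; releasing.

```bash
python3 -m handwheel '[[[0,0,-0.004],0,1],[[0,0,0],0,1],[[0,0,0],0,-1],[[0,0,0],0,-1],[[0,0,0],0,-1],[[0,0,0],0,-1],[[0,0,0],0,-1],[[0,0,0],0,-1]]' 
python3 -m handwheel '[[[0,0,-0.05],0,-1],[[0,0,-0.1],0,-1],[[0,0,-0.1],0,-1],[[0,0,-0.1],0,-1],[[0,0,-0.1],0,-1],[[0,0,0],0,1],[[0,0,0],0,1],[[0,0,0],0,1]]'
python3 - <<'E'
from h import *
np.set_printoptions(precision=2,suppress=True)
plan([[*pan(-86,-52),.1]]);plan([[*pan(86,-52),.1]])
s,im=snap('wrist','w8.png')
E
```

```text
clock: 34.65
eef_pos: [0.5789, -0.1041, 0.0713]
orientation: [0.0, 0.757, -0.653, -0.0]
ft_force: [0.5, -0.7, -0.5]
width: 0.0859
grasp_force: 0.0
clock: 35.45
eef_pos: [0.5783, -0.1039, 0.1831]
orientation: [0.0, 0.757, -0.653, -0.001]
ft_force: [-0.2, 0.3, -0.2]
width: 0.0439
grasp_force: 0.0
t 35.5 pos [ 0.58 -0.1   0.18] phi 98.46 z [-0.  0. -1.] w 0.0439
to [ 0.49 -0.12  0.1 ] units [-0.    0.34  0.33] minrows 2.4
t 35.5 pos [ 0.58 -0.1   0.18] phi 98.46 z [-0.  0. -1.] w 0.0439
to [ 0.66 -0.09  0.1 ] units [-0.   -0.34  0.33] minrows 2.4
```

View pics/w8.png

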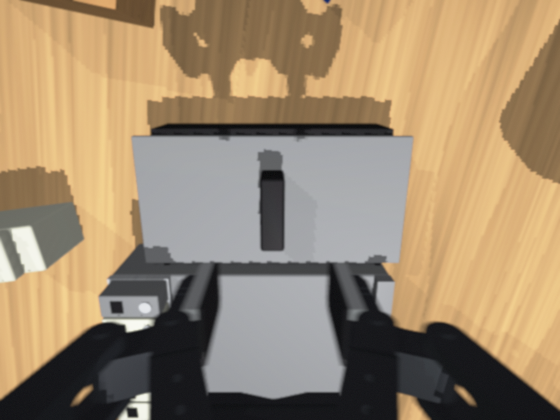

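Wrist: lid flange (133-412,136-262) sits on the tub, but the press moment was one-sided (near end), so I press each end with shut fingers.

```bash
python3 -m handwheel '[[[0,0.085,0],0,1],[[0,0.085,0],0,1],[[0,0.085,0],0,1],[[0,0.085,0.05],0,1],[[0,0,0.1],0,1],[[0,0,0.13],0,1],[[0,0,0.1],0,1],[[0,0,0],0,1]]' 
python3 -m handwheel '[[[0,0,0.016],0,1],[[0,0,0.008],0,1],[[0,0,0.006],0,1],[[0,0,0.006],0,1],[[0,0,0],0,1],[[0,0,0],0,1],[[0,0,0],0,1],[[0,0,0],0,1]]' 
python3 -c "
from h import *
print(edge(arm.observe()['eef_pos']));plan([])"
```

```text
clock: 36.3
eef_pos: [0.4908, -0.1152, 0.0848]
orientation: [0.002, 0.757, -0.653, -0.004]
ft_force: [-0.7, -0.0, 0.7]
width: -0.0001
grasp_force: 0.0
clock: 37.1
eef_pos: [0.4949, -0.1166, 0.0802]
orientation: [-0.0, 0.757, -0.653, 0.0]
ft_force: [0.4, 0.5, -0.4]
width: -0.0
grasp_force: 0.0
(np.float64(-84.43352058671813), np.float64(-52.79952041989689))
t 37.1 pos [ 0.4949 -0.1166  0.0802] phi 98.46 z [ 0.  0. -1.] w -0.0000
```

```bash
python3 -m handwheel '[[[0,0,0.01],0,1],[[0,0,0.01],0,1],[[0,0,0.01],0,1],[[0,0,0.004],0,1],[[0,0,0.004],0,1],[[0,0,0.004],0,1],[[0,0,0],0,1],[[0,0,0],0,1]]'
python3 -m handwheel '[[[0,0,0.003],0,1],[[0,0,0.003],0,1],[[0,0,0],0,1],[[0,0,0],0,1],[[0,0,0],0,1],[[0,0,0],0,1],[[0,0,0],0,1],[[0,0,0],0,1]]'
```

```text
clock: 37.9
eef_pos: [0.4948, -0.1166, 0.07]
orientation: [-0.0, 0.757, -0.653, 0.0]
ft_force: [-1.8, -0.3, 5.8]
width: -0.0002
grasp_force: 2.5
clock: 38.7
eef_pos: [0.4948, -0.1166, 0.07]
orientation: [-0.0, 0.757, -0.653, 0.0]
ft_force: [-5.8, 2.5, 16.9]
width: 0.0001
grasp_force: 8.7
```

Near end home (tip at 48 mm, stiff). Now the far end.

```bash
python3 -m handwheel '[[[0,0,-0.13],0,1],[[0,0,-0.13],0,1],[[0,-0.17,0],0,1],[[0,-0.17,0],0,1],[[0,-0.17,0],0,1],[[0,-0.17,0],0,1],[[0,0,0],0,1],[[0,0,0],0,1]]' 
python3 -m handwheel '[[[0,0,0.06],0,1],[[0,0,0.06],0,1],[[0,0,0.04],0,1],[[0,0,0.03],0,1],[[0,0,0],0,1],[[0,0,0],0,1],[[0,0,0],0,1],[[0,0,0],0,1]]' 
python3 -c "
from h import *
print(edge(arm.observe()['eef_pos']));plan([])"
```

```text
clock: 39.5
eef_pos: [0.6633, -0.0913, 0.1319]
orientation: [0.0, 0.758, -0.653, -0.001]
ft_force: [-0.2, -0.2, -0.3]
width: -0.0001
grasp_force: 0.0
clock: 40.3
eef_pos: [0.6636, -0.0917, 0.0863]
orientation: [-0.0, 0.757, -0.653, 0.001]
ft_force: [0.5, 0.2, -0.6]
width: 0.0
grasp_force: 0.0
(np.float64(86.02387513910601), np.float64(-52.930581029340466))
t 40.3 pos [ 0.6636 -0.0917  0.0863] phi 98.46 z [ 0.001 -0.    -1.   ] w 0.0000
```

```bash
python3 -m handwheel '[[[0,0,0.02],0,1],[[0,0,0.02],0,1],[[0,0,0.01],0,1],[[0,0,0.008],0,1],[[0,0,0.004],0,1],[[0,0,0.004],0,1],[[0,0,0],0,1],[[0,0,0],0,1]]'
python3 -m handwheel '[[[0,0,0.004],0,1],[[0,0,0.002],0,1],[[0,0,0],0,1],[[0,0,0],0,1],[[0,0,0],0,1],[[0,0,0],0,1],[[0,0,0],0,1],[[0,0,0],0,1]]'
```

```text
clock: 41.1
eef_pos: [0.6627, -0.0915, 0.0701]
orientation: [0.0, 0.757, -0.653, -0.0]
ft_force: [-3.3, 0.9, 6.3]
width: -0.0005
grasp_force: 3.2
clock: 41.9
eef_pos: [0.6628, -0.0915, 0.07]
orientation: [-0.0, 0.757, -0.653, 0.0]
ft_force: [-5.8, 0.9, 13.9]
width: -0.0001
grasp_force: 6.9
```

Both ends home. Withdraw and check the lid and scraper.

```bash
python3 -m handwheel '[[[0,0,-0.13],0,1],[[0,0,-0.18],0,1],[[0,0,-0.18],0,1],[[0,0,-0.1],0,1],[[-0.15,0.1,0],0,1],[[-0.15,0.1,0],0,1],[[-0.15,0.1,0],0,1],[[-0.15,0.1,0],0,1]]' >/dev/null
python3 -m handwheel '[[[-0.15,0,0],0,1],[[-0.15,0,0],0,1],[[-0.15,0,0],0,1],[[-0.15,0,0],0,1],[[0,0,0],0,1],[[0,0,0],0,1],[[0,0,0],0,1],[[0,0,0],0,1]]'
python3 - <<'E'
from h import *
np.set_printoptions(precision=4,suppress=True)
s,im=snap('top'); s2,b=snap('side')
g=im.max(2).astype(int);sat=g-im.min(2)
m=np.zeros(g.shape,bool); m[175:262,278:325]=1
r=rect(m&(sat<25)&(g>75)); c=[ray(s,*q,.048) for q in r]; print("lid",np.mean(c,0),[np.linalg.norm(c[i]-c[i-1])*1e3 for i in range(4)],np.array(edge(np.mean(c,0))))
a=cv2.resize(im[160:270,260:430],None,fx=4,fy=4,interpolation=cv2.INTER_CUBIC)
e=cv2.resize(b[200:345,230:330],(300,440),interpolation=cv2.INTER_CUBIC)
cv2.imwrite('pics/f.png',np.hstack([a,e])[:, -800:])
E
```

```text
clock: 43.5
eef_pos: [0.5203, 0.1893, 0.215]
orientation: [0.0, 0.757, -0.654, 0.0]
ft_force: [0.3, -0.5, 0.6]
width: -0.0003
grasp_force: 0.0
lid [ 0.579  -0.1056  0.048 ] [np.float64(194.67586098014854), np.float64(99.27017650064414), np.float64(194.91765361005235), np.float64(96.68136890376026)] [  0.3712 -54.2243]
```

View pics/f.png

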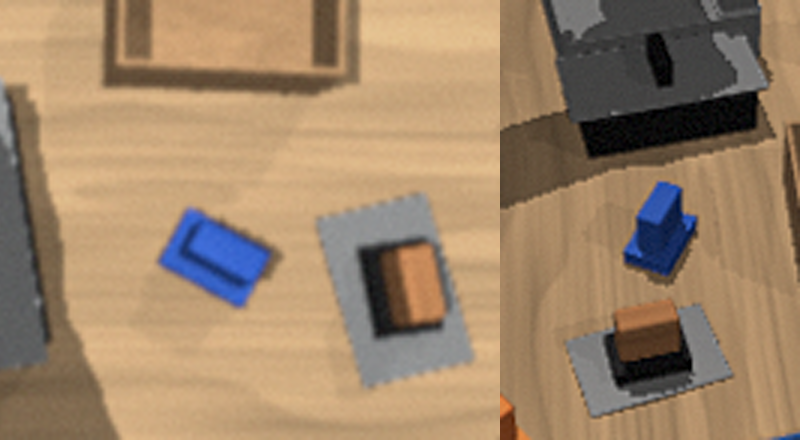

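Final view: the scraper stands upright near the mat centre (crop (401,288) against mat centre (395,290)). The lid is seated level, and the screwdriver, breaker and carton have not been disturbed.

```bash
python3 -c "
from cell import arm
print(arm.job_done())"
```

```text
the job is handed in; nothing more can be done
None
```

The job is handed in: all four slugs are in the tub, the lid is pressed home and measured level at both ends, the scraper is back near the middle of its mat, and the bystanders were left alone; the hand-in returned no verdict.

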